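# Tag out the disc grinder and grease its bearing

### The job

First take the do-not-start tag off its stand and hang it by its hole on the sloping peg on the front of the grinder's isolator box, and let go of it. Then take the push-type grease gun out of its stand, press its coupler squarely onto the tilted grease nipple of the grinder bearing that is farther from the abrasive disc until it snaps on, and push the barrel on along the nipple's axis until the gun's spring stroke is fully home. Finish holding it like that: keep hold of the gun and keep pushing against its spring, and leave the brass samples and the spanner where they lie.

Things in the scene. Friction and masses are not known exactly. Their poses are not given: they have to be found in the camera images.
- tag_eye (a point): Centre of the round 25 mm hole in the do-not-start tag, 22 mm below its top edge, 88 mm above its lower edge. Axes: x along the hole (through the thickness), y across the width, z up. At the start the tag hangs upright on the tag stand's peg, its x along the stand's x. Pinch it from above by its two side edges, level with the hole: the peg then lies between the fingers.
- stand_peg (a point): Middle of the tag stand's steel peg (8 mm thick), 165 mm above the bench; the tag hangs here. The peg points along the stand's own -x and rises 15 degrees outward; its free end is 27 mm out, the post (12 mm thick, 180 mm tall, round foot) 27 mm behind. To free the tag raise it 8 mm, then draw it out along the peg. The tag stand may be on the left, the gun stand on the right, or the reverse.
- isolator_peg (a point): Middle of the steel peg (8 mm thick) on the front of the isolator box, above its black handle, 165 mm above the bench. The peg points along the box's own -x, away from its face, and rises 15 degrees outward; its rounded free end is 27 mm (level distance) out from this point, the box's face 27 mm behind. z is up. Hung, the tag's hole centre rests about 8 mm below the peg's centre line.
- gun_grip (a point): Point on the gun's axis 30 mm below the barrel's top, for gripping from above; 165 mm above the bench at the start, barrel top at 195 mm. z runs up the barrel, away from the coupler. Lift the gun at least 110 mm straight up to clear its stand. Grip firmly (40 N or more) so that the barrel does not slip in the fingers when it is pushed.
- coupler_seat (a point): Point in the gun's coupler, on its axis, where the centre of the nipple's head lies once snapped on; 140 mm below gun_grip with the spring relaxed; moves with the nozzle; axes as the gun's. The mouth is 13 mm farther down (bell mouth 16 mm, narrowing to 12.4 mm). Sprung jaws meet the head when this point is 10 mm short of its centre and snap behind it after 5 mm more, at about 10 N.
- nozzle (a joint): How far the nozzle has been pushed up into the barrel, in m: 0 relaxed, 0.014 fully home (hard stop). Spring force about 5 N at 0 rising evenly to about 18 N at 0.014.
- nipple_head (a point): Centre of the round head of the nipple to be greased, about 135 mm above the bench. Axes: z out along the nipple, tilted 30 degrees from vertical towards the grinder's front (robot side); y level, along the shaft, away from the disc. A grey belt guard 132 mm high between the bearings has its side 57 mm from the nipple's axis.
- gun: The push-type grease gun: a round aluminium barrel 36 mm in diameter, 115 mm long, with a sprung nozzle tube below it ending in a dark round coupler 20 mm in diameter; 0.44 kg, give or take a quarter. Origin on its axis at the barrel's lower end, z up the barrel. It stands coupler down in a steel stand, the origin 80 mm above the bench, in a collar 47 mm across that reaches up to 120 mm.
- tag: The do-not-start tag: a stiff flat white plate with a red band, 56 mm wide, 110 mm tall, 6 mm thick, about 45 g, with one 25 mm hole in its upper part. Origin at the middle of its lower edge, axes as at tag_eye. Nothing stands within 25 mm of its side edges.
- nipple: The brass grease nipple: round head 10 mm in diameter on a 6.6 mm neck (free for 13 mm below the head's centre) above a hexagon, fixed on the grey pillow-block bearing at the end of the grinder's shaft away from the 150 mm abrasive disc; the bearing beside the disc has a like nipple, not the one meant. Origin 27 mm below the head's centre, axes as at nipple_head.
- isolator: The isolator: a fixed grey switch box left of the grinder, 90 mm wide, 70 mm deep, its top 183 mm above the bench, with a flat black rotary handle (15 mm proud) on its front and a peg above it. Origin on the bench under the front face, x from the peg towards the box, z up.
- billet: A loose brass sample cylinder, 40 mm in diameter, 45 mm tall, origin under its centre; leave alone.
- disc_a: A loose brass sample disc, 50 mm in diameter, 14 mm thick, origin under its centre; leave alone.
- disc_b: Another such brass disc; leave alone.
- spanner: A steel spanner 180 mm long lying on the bench in front; leave alone.
Things that resemble listed ones, but are neither listed nor needed, are in the scene too. What is meant by the gun is not blue or red, and is the smaller of those in its own colour.

How it is judged:
By the outcome, as a careful person would: the job done as asked, in the order asked, and still so for the second after the job is handed in, while the arm keeps its last pose, push and grip.
It also fails if it takes over 67 s, if anything falls off the work surface, if the arm or the gripper's body presses on something with over 40 N, if the wrist force passes 120 N, or if a joint passes its speed limit or range.

### The arm

A 6-joint arm with a two-finger parallel gripper is mounted at the origin on the work surface. World frame = base frame: x ahead of the robot, y to its left, z up, the work surface at z = 0. Lengths are in m, angles in rad, forces in N, time in s.
With the tool pointing down it reaches from about 0.275 to 0.75 m from the base axis. Payload 10.2 kg.
Tool frame: the origin (TCP) lies between the finger pads; the fingertips stand 22 mm ahead of it and the grasp point (between the pads) lies 3 mm ahead of it; x points along the fingers, z is the direction in which the jaws open and shut, and the axes are right-handed (so a half turn about x gives the same grasp; the last joint's range is limited). The gripper opens to 85 mm and grips with 20 to 120 N. Pads are 22 mm wide; open, the fingers measure 114 mm over their backs; the gripper's body (76 mm by 85 mm) begins 54 mm behind the grasp point. The pads swing forward as they close: fully open they stand 13 mm farther back than shut.
Start: joints at [1.093, 0.313, 1.498, -0, 1.331, -0.223], TCP at [0.132, 0.508, 0.253] pointing down, gripper open.
Joint ranges: [-2.94, 2.94], [-0.97, 2.17], [0.19, 2.56], [-1.23, 4.37], [0.02, 3.11], [-2.88, 2.88]. Speed limits (rad/s): [2.39, 2.39, 3.01, 3.14, 3.14, 3.14].

### API

Orientations are given as a unit quaternion [w, x, y, z].
In Python, from rig import * gives the robot as it stands.
- The arm moves only by the tool send_rows, never from a script. Its argument "commands" is a list of rows, each a list of 5 numbers: the shift along the tool's x, y, z each as a share of 0.05 m, from -1 to 1, then the turn about the tool's x as a share of 0.12 rad, from -1 to 1, then the gripper command: -1 is fully open, 1 is shut, values between are in proportion. A call has exactly 8 rows; each row shifts and turns the commanded pose from where the row before left it, along the tool's axes as they then stand; what a row does not reach is not made up. A row lasts 1/10 s, in which the tool goes at most 50 mm and 8.59 degrees, less where a joint would pass 70% of its speed; a pose out of reach is approached as far as the arm can. A call with a number of a shift or a turn outside -1 to 1 is refused whole. A call with a gripper value outside its range is refused whole. The fingers move at their own pace and stop on an object; "squeeze" is the grip in N (left out, the last holds). Time passes only in rows, so rows that do not move let the fingers close, or fill a call up. It gives the time, the measured TCP pose, the force and the opening at its end, in the units of the state.
- get_state(): the state, without advancing time (a new reading comes with each control period).
- get_image(name): name is "scene" or "top" or "wrist"; returns a dict with "image" (420x560x3 uint8, red, green, blue), "intrinsics" (3x3 intrinsics, pixels), "rvec" (rotation vector, rad) and "tvec" (3), from world to camera coordinates, as OpenCV has them. Camera axes: x right, y down, z forward; pixel columns grow to the right and rows downward; lengths in m; the calibration is good to about 2 mm. The wrist camera is an equidistant fisheye: a pixel r from the principal point sees the ray r / f radians off the axis. A picture is of the moment at which its call begins. There is no depth.
- finish_job(): hands the job in, once; it reports no verdict.
Trained networks look in the newest picture that a camera, given by its name, has taken for a name from the list of things; names that differ only in an ending like _2 or _b are one class to them, and where a whole thing is asked for, a point or a joint stands for the part that bears it (a point fixed in the world has none). Each returns a list of dicts, best first, with "p" (0 to 1); they miss things now and then, are a little off and sometimes report something else, mostly with a low value. They report only what shows in the picture. A call takes as long as a camera call. They do not tell look-alikes from the thing itself.
- masks_of(thing, camera): "region" (420x560 bool, what is visible of it) and "bbox" ([left, top, right, bottom] in pixels, round what is visible of it).
The state is a dict: "time": time; "q": joint angles; "qd": joint speeds; "tau": joint torques, N m; "position": TCP position; "orientation": TCP orientation; "wrist_force": force on the tool from outside, world axes, zero at the start; "wrist_torque": the same for the moment, N m; "grip_width": finger opening in m.
Only numpy, scipy, OpenCV 4.12 (cv2) and the standard library are available. Lean on these libraries where they do the work, as an engineer would, in place of code of your own. Each camera call takes 0.05 s, during which the arm holds its last target. There are 200 camera calls.

## Working session

There is one attempt and no reset: what is moved stays moved. The work goes in short steps, Python scripts to look and compute and a tool call to move; the robot and the scene stay as the last step left them, time stands still between calls to the robot, and variables do not carry over. Pictures are saved under pics/ and viewed, about 8 in all and at most 12, crops included, and the job is handed in when it is done.

Besides the shell and the picture viewer there is one more tool, called after "Call:" by a JSON object that holds its "method" and its "body", one argument or row to a line. send_rows: Moves the arm, as the interface text tells. Shift numbers are shares of 0.05 m and turn numbers shares of 0.12 rad, none past 1 either way. Its arguments: {"type":"object","properties":{"commands":{"type":"array","items":{"type":"array","items":{"type":"number","minimum":-1,"maximum":1}}},"squeeze":{"type":"number"}},"required":["commands"]}

```bash
mkdir -p pics; ls; python3 - <<'E'
from rig import *
import cv2,numpy as np
s=get_state();print(s)
for n in ["scene","top"]:
    d=get_image(n);cv2.imwrite(f"pics/{n}0.png",cv2.resize(d["image"][:,:,::-1],(800,600),interpolation=cv2.INTER_CUBIC))
    print(n,d["intrinsics"],d["rvec"],d["tvec"])
    for t in ["tag","gun","nipple","isolator","tag_eye","stand_peg","isolator_peg"]:
        try: print(t,[(round(m["p"],2),[int(v) for v in m["bbox"]]) for m in masks_of(t,n)])
        except Exception as e: print(t,e)
E
```

```text
pics
{'time': 0.0, 'q': array([ 1.09258651e+00,  3.13434487e-01,  1.49843506e+00,  6.57411870e-06,
        1.33101262e+00, -2.23397886e-01]), 'qd': array([-0.00018808,  0.00030653, -0.00167423, -0.00059553,  0.00034917,
       -0.00074783]), 'tau': array([ 5.95905226e-05, -4.12265503e+01, -2.59740973e+01, -1.68008373e-04,
        4.10820998e-03,  6.10389384e-05]), 'position': array([0.13223313, 0.50783468, 0.25274376]), 'orientation': array([ 0.55906394, -0.43260602,  0.5598929 ,  0.43222619]), 'wrist_force': array([-0.27838959,  0.15069208, -0.08596263]), 'wrist_torque': array([ 0.02436518, -0.0249345 , -0.00471087]), 'grip_width': 0.0855190496884627}
scene [[408.56789603   0.         271.27728   ]
 [  0.         408.56789603 205.5512478 ]
 [  0.           0.           1.        ]] [ 1.01672855  2.46934489 -1.01516377] [ 0.32145467 -0.20653295  1.37945347]
tag [(0.75, [185, 114, 209, 148]), (0.3, [220, 167, 270, 205])]
gun [(0.95, [368, 235, 401, 297]), (0.86, [398, 253, 455, 343]), (0.72, [384, 208, 407, 250])]
nipple []
isolator [(0.65, [254, 246, 311, 352])]
tag_eye [(0.74, [187, 112, 205, 150])]
stand_peg [(0.92, [181, 117, 206, 177])]
isolator_peg [(0.67, [254, 246, 311, 350]), (0.3, [221, 171, 267, 207]), (0.16, [306, 238, 326, 257])]
top [[411.91517649   0.         278.29590347]
 [  0.         411.91517649 207.28306918]
 [  0.           0.           1.        ]] [ 2.20404555 -2.19936566  0.07874965] [0.05035423 0.5117796  1.02626637]
tag []
gun [(0.93, [128, 214, 153, 232]), (0.92, [59, 239, 123, 266]), (0.83, [48, 188, 120, 219]), (0.59, [136, 256, 168, 275])]
nipple [(0.57, [276, 160, 281, 173])]
isolator [(0.6, [158, 106, 217, 170])]
tag_eye [(0.7, [220, 219, 242, 233]), (0.5, [425, 226, 465, 235])]
stand_peg [(0.8, [404, 201, 456, 241])]
isolator_peg [(0.74, [162, 106, 218, 172])]
```

View pics/scene0.png

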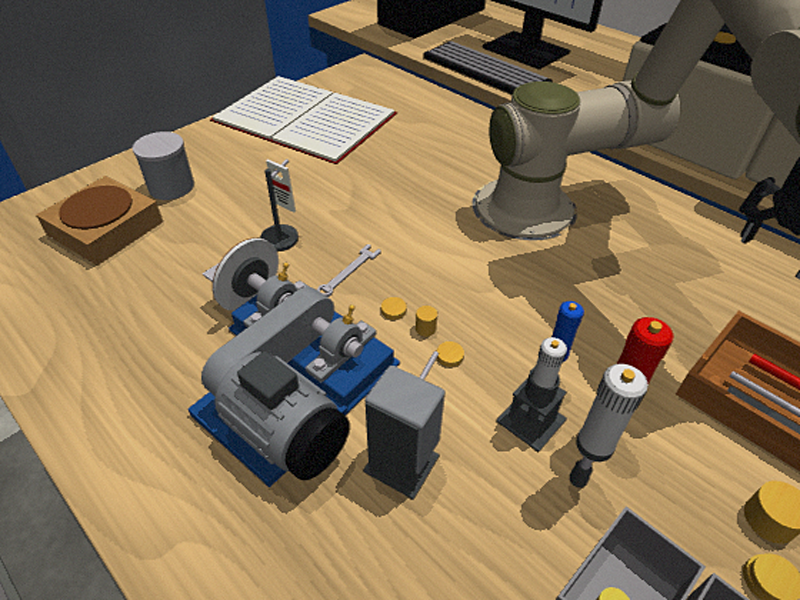

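View pics/top0.png

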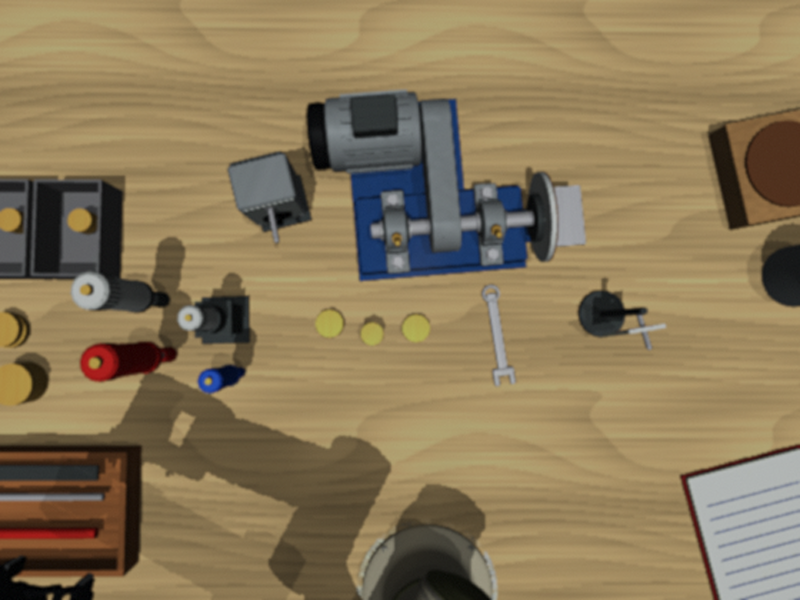

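Candidates for the gun (800x600 top view): white/grey large (90,292), white/grey small in stand (190,318), red (100,362), blue (210,380). The small white/grey one in the stand fits: not blue or red, and the smaller of its colour. The nipple is the left one at top (397,240), away from the disc. I'll check the enlargements next.

```bash
cat > h.py <<'E'
from rig import *
import cv2,numpy as np
from scipy.spatial.transform import Rotation as R
from scipy.optimize import least_squares
def tiles(fn,spec,k=5,w=200,h=300,cols=4):
    ims={};out=[]
    for n,u,v in spec:
        if n not in ims: ims[n]=get_image(n)["image"][:,:,::-1]
        u0=int(u-w/k/2);v0=int(v-h/k/2)
        t=ims[n][max(v0,0):v0+h//k,max(u0,0):u0+w//k]
        t=cv2.resize(t,(w,h),interpolation=cv2.INTER_CUBIC)
        for i in range(0,w//k,10): cv2.line(t,(i*k,0),(i*k,6),(0,255,255),1);
        for j in range(0,h//k,10): cv2.line(t,(0,j*k),(6,j*k),(0,255,255),1)
        cv2.putText(t,f"{u0},{v0}",(8,h-6),0,.4,(0,0,255),1);out.append(t)
    cv2.imwrite(fn,np.vstack([np.hstack(out[i:i+cols]) for i in range(0,len(out),cols)]))
CAL={}
def cal(n):
    if n not in CAL:
        d=get_image(n);CAL[n]=(d["intrinsics"],d["rvec"],d["tvec"])
    return CAL[n]
def proj(n,P):
    K,r,t=cal(n);P=np.atleast_2d(np.asarray(P,float))
    if n!="wrist": return cv2.projectPoints(P,r,t,K,None)[0][:,0]
    c=P@R.from_rotvec(np.ravel(r)).as_matrix().T+np.ravel(t)
    th=np.arctan2(np.hypot(c[:,0],c[:,1]),c[:,2]);ph=np.arctan2(c[:,1],c[:,0])
    return np.c_[K[0,2]+K[0,0]*th*np.cos(ph),K[1,2]+K[1,1]*th*np.sin(ph)]
def tri(obs,x0=(.4,0,.15),z=None):
    "obs: list of (cam,u,v)"
    f=lambda p:np.concatenate([proj(n,p)[0]-(u,v) for n,u,v in obs]+([[(p[2]-z)*400]] if z is not None else []))
    s=least_squares(f,x0);return s.x.round(4),np.round(s.fun,1)
E
python3 - <<'E'
from h import *
tiles("pics/t1.png",[("scene",197,130),("scene",301,258),("scene",245,222),("scene",387,262),("top",448,226),("top",192,160),("top",278,167),("top",140,223)])
E
```

```text
(no output)
```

View pics/t1.png

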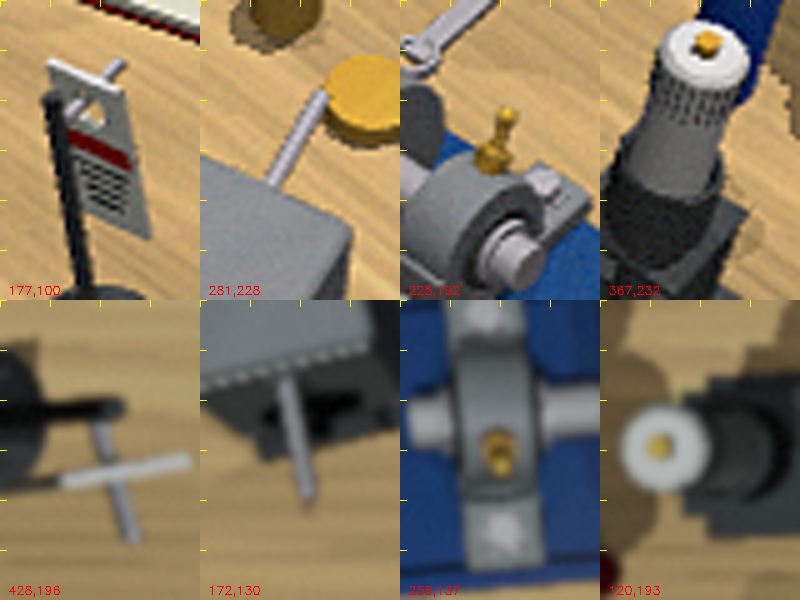

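```bash
python3 - <<'E'
from h import *
c={"peg_end":[("scene",201,112.6),("top",454.6,243.6)],"post_top":[("scene",187,119),("top",450.6,217.2)],
"tagL":[("scene",186.2,112),("top",465.6,227.8)],"tagR":[("scene",201,117.6),("top",440,232)],
"isoend":[("scene",304.6,246.4),("top",193,169.6)],"isobase":[("scene",295.6,264),("top",188.6,145.2)],
"nip":[("scene",246,215),("top",277.6,168.6)],"guntop":[("scene",387.6,242),("top",131.8,222)]}
for k,o in c.items(): print(k,*tri(o))
for n,u,v,z in [("top",454.6,243.6,.172),("top",450.6,217.2,.18),("top",193,169.6,.172),("top",131.8,222,.195),("top",188.6,145.2,.158),("top",277.6,168.6,.135),("top",452.8,229.8,.179)]: print(u,v,tri([(n,u,v)],z=z)[0])
K,r,t=cal("scene");Rm=R.from_rotvec(r).as_matrix();print("scene cam",-Rm.T@t)
K,r,t=cal("top");Rm=R.from_rotvec(r).as_matrix();print("top cam",-Rm.T@t)
d=get_image("wrist");print(d["intrinsics"],d["rvec"],d["tvec"])
q=get_state();M=R.from_quat(np.roll(q["orientation"],-1)).as_matrix();print(M.round(3))
Rw=R.from_rotvec(np.ravel(d["rvec"])).as_matrix();C=-Rw.T@np.ravel(d["tvec"]);print("cam in tool",M.T@(C-q["position"]),"\n",(M.T@Rw.T).round(3))
E
```

```text
peg_end [ 0.4254 -0.3241  0.1708] [-0.5 -0.1 -0.2  0.3]
post_top [ 0.4821 -0.3129  0.1802] [-0.2 -0.  -0.1  0.1]
tagL [ 0.4599 -0.3458  0.1784] [ 0.1  0.   0.  -0.1]
tagR [ 0.4504 -0.2889  0.1814] [-0.3 -0.1 -0.2  0.2]
isoend [0.5841 0.2359 0.1726] [ 0.6  0.   0.5 -0.4]
isobase [0.6334 0.2499 0.1722] [-1.7 -0.  -1.4  1.2]
nip [0.5909 0.0558 0.1377] [-0.4 -0.  -0.3  0.2]
guntop [0.4706 0.3574 0.1942] [ 0.1 -0.   0.1 -0.1]
454.6 243.6 [ 0.426  -0.3242  0.172 ]
450.6 217.2 [ 0.4823 -0.3132  0.18  ]
193 169.6 [0.5834 0.237  0.172 ]
131.8 222 [0.4705 0.3573 0.195 ]
188.6 145.2 [0.639  0.2499 0.158 ]
277.6 168.6 [0.5918 0.0552 0.135 ]
452.8 229.8 [ 0.4555 -0.3178  0.179 ]
scene cam [1.00934776 0.5707203  0.83927128]
top cam [0.45470965 0.06876379 1.05175437]
[[325.1922621    0.         280.35847833]
 [  0.         325.1922621  212.21879536]
 [  0.           0.           1.        ]] [-2.28006562 -1.7635717  -0.27831202] [-0.52530979 -0.03928342  0.37895113]
[[ 0.    -0.968  0.252]
 [-0.     0.252  0.968]
 [-1.    -0.    -0.   ]]
cam in tool [-1.19939891e-01  7.93187584e-02 -1.13986283e-04] 
 [[-0.001 -0.307  0.952]
 [ 0.001 -0.952 -0.307]
 [ 1.     0.     0.001]]
```

The crops show what I expected:
- **Tag:** it hangs mid-peg on the right-hand stand, with the scene tile's peg end at (122,65) and the top tile's at (135,240).
- **Isolator peg:** it is clear, with its end at tile (120,95).
- **Nipple:** the correct head is at scene (246,215) and top (278,169).
- **Gun:** the small silver gun with the white cap stands in the black stand. This one is confirmed.

The two-view fits agree to within about 1 px. I'll raise the arm and move towards the tag.

Call:
{"method": "send_rows", "body": {
  "commands": [
    [-0.5,0,0,-0.9,-1],
    [-0.5,0,0,-0.9,-1],
    [-0.5,0,0,-0.9,-1],
    [-0.5,0,0,-0.88,-1],
    [0,-0.85,-0.4,0,-1],
    [0,-0.85,-0.4,0,-1],
    [0,-0.85,-0.4,0,-1],
    [0,-0.85,-0.4,0,-1]
  ]
}}

```text
time: 1.85
position: [0.3153, 0.4581, 0.3534]
orientation: [0.454, -0.542, 0.454, 0.542]
wrist_force: [0.2, 0.4, -0.1]
grip_width: 0.0853
```

Call:
{"method": "send_rows", "body": {
  "commands": [
    [0,0,-0.9,0,-1],
    [0,0,-0.9,0,-1],
    [0,0,-0.9,0,-1],
    [0,0,-0.9,0,-1],
    [0,0,-0.9,0,-1],
    [0,0,-0.9,0,-1],
    [0,0,-0.9,0,-1],
    [0,0,-0.9,0,-1]
  ]
}}

```text
time: 2.65
position: [0.3761, 0.1026, 0.3535]
orientation: [-0.455, 0.542, -0.454, -0.542]
wrist_force: [1.6, -0.3, 0.7]
grip_width: 0.0856
```

Call:
{"method": "send_rows", "body": {
  "commands": [
    [0,0,-0.9,0,-1],
    [0,0,-0.9,0,-1],
    [0,0,-0.9,0,-1],
    [0,0,-0.9,0,-1],
    [0,0,-0.9,0,-1],
    [0,0,-0.9,0,-1],
    [0,0,-0.9,0,-1],
    [0,0,-0.9,0,-1]
  ]
}}

```text
time: 3.45
position: [0.4388, -0.2521, 0.3534]
orientation: [-0.455, 0.542, -0.455, -0.542]
wrist_force: [1.3, 0.0, 0.5]
grip_width: 0.0854
```

Call:
{"method": "send_rows", "body": {
  "commands": [
    [0,-0.1,-0.7,0,-1],
    [0,0,-0.65,0,-1],
    [0.6,0,0,0,-1],
    [0.7,0,0,0,-1],
    [0.7,0,0,0,-1],
    [0.4,0,0,0,-1],
    [0,0,0,0,-1],
    [0,0,0,0,-1]
  ]
}}

```text
time: 4.25
position: [0.4558, -0.316, 0.2342]
orientation: [-0.454, 0.542, -0.454, -0.541]
wrist_force: [-0.1, 0.1, 1.0]
grip_width: 0.0856
```

```bash
python3 - <<'E'
from h import *
cv2.imwrite("pics/w1.png",get_image("wrist")["image"][:,:,::-1])
print(get_state()["position"]); print(proj("wrist",[[.4555,-.3175,.179],[.4255,-.3241,.172],[.4822,-.3131,.18],[.4599,-.3458,.179],[.4504,-.2889,.179]]).round(0))
E
```

```text
[ 0.45594374 -0.31620268  0.23480576]
[[278. 247.]
 [276. 194.]
 [277. 287.]
 [230. 246.]
 [327. 247.]]
```

View pics/w1.png

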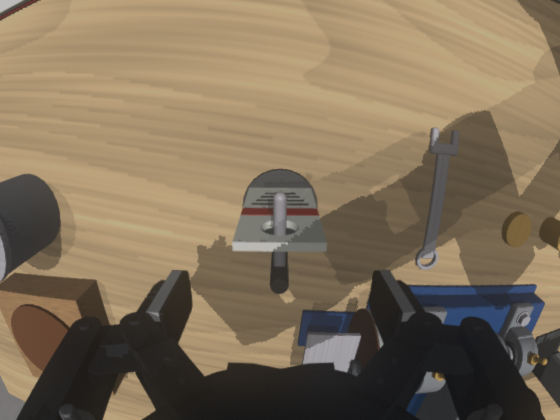

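The wrist view matches the prediction: tag top edge at (233–327,247), peg end at (280,194), square between the fingers. I'll descend and pinch it.

Call:
{"method": "send_rows", "body": {
  "commands": [
    [0.4,0,0,0,-1],
    [0.4,0,0,0,-1],
    [0.4,0,0,0,-1],
    [0.29,0,0,0,-1],
    [0,0,0,0,-1],
    [0,0,0,0,1],
    [0,0,0,0,1],
    [0,0,0,0,1]
  ],
  "squeeze": 30
}}

```text
time: 5.15
position: [0.4561, -0.3162, 0.1602]
orientation: [-0.454, 0.543, -0.454, -0.541]
wrist_force: [1.4, 1.1, 2.7]
grip_width: 0.0556
```

Call:
{"method": "send_rows", "body": {
  "commands": [
    [0,0,0,0,1],
    [0,0,0,0,1],
    [0,0,0,0,1],
    [0,0,0,0,1],
    [0,0,0,0,1],
    [0,0,0,0,1],
    [0,0,0,0,1],
    [0,0,0,0,1]
  ]
}}

```text
time: 5.95
position: [0.4561, -0.3162, 0.1599]
orientation: [-0.454, 0.543, -0.454, -0.541]
wrist_force: [1.7, 0.6, 6.5]
grip_width: 0.0554
```

Call:
{"method": "send_rows", "body": {
  "commands": [
    [-0.08,0,0,0,1],
    [-0.08,0,0,0,1],
    [-0.054,0.2,0,0,1],
    [-0.054,0.2,0,0,1],
    [-0.054,0.2,0,0,1],
    [-0.054,0.2,0,0,1],
    [-0.054,0.2,0,0,1],
    [0,0,0,0,1]
  ]
}}

```text
time: 6.75
position: [0.4053, -0.3249, 0.1808]
orientation: [-0.455, 0.542, -0.455, -0.541]
wrist_force: [0.6, 0.8, -0.6]
grip_width: 0.0558
```

```bash
python3 - <<'E'
from h import *
tiles("pics/t2.png",[("scene",200,130),("top",452,230)],k=6,w=400,h=400,cols=2)
E
```

```text
(no output)
```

View pics/t2.png

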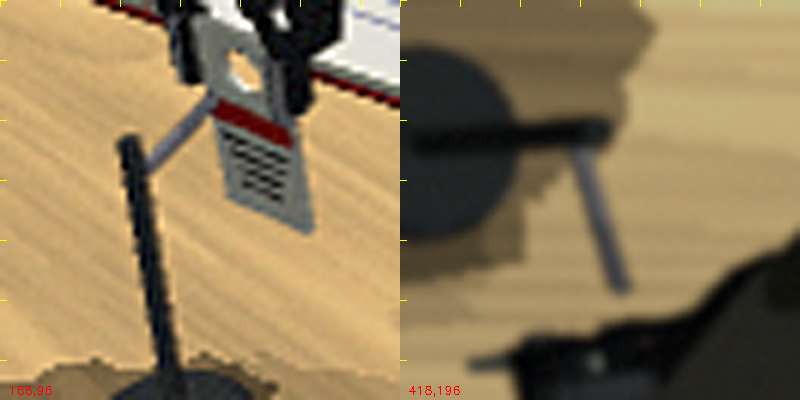

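The tag is free, hanging plumb between the fingers, its hole at the left tile (243,70); the stand is undisturbed. Carrying it to the isolator.

Call:
{"method": "send_rows", "body": {
  "commands": [
    [-0.6,0,0,-0.15,1],
    [-0.6,0,0,-0.15,1],
    [-0.6,0,0,-0.15,1],
    [-0.6,0,0,-0.15,1],
    [0,-0.45,0.8,0,1],
    [0,-0.45,0.8,0,1],
    [0,-0.45,0.8,0,1],
    [0,-0.45,0.8,0,1]
  ]
}}

```text
time: 7.65
position: [0.4548, -0.1454, 0.3002]
orientation: [-0.435, 0.558, -0.435, -0.558]
wrist_force: [0.5, -0.1, -0.6]
grip_width: 0.0554
```

Call:
{"method": "send_rows", "body": {
  "commands": [
    [0,-0.45,0.8,0,1],
    [0,-0.45,0.8,0,1],
    [0,-0.45,0.8,0,1],
    [0,-0.45,0.8,0,1],
    [0,-0.45,0.8,0,1],
    [0,-0.45,0.8,0,1],
    [0,-0.45,0.8,0,1],
    [0,-0.45,0.8,0,1]
  ]
}}

```text
time: 8.45
position: [0.551, 0.2094, 0.3001]
orientation: [0.434, -0.558, 0.434, 0.558]
wrist_force: [1.5, -1.4, -0.3]
grip_width: 0.0555
```

```bash
cat >> h.py <<'E'
def tool():
    s=get_state();M=R.from_quat(np.roll(s["orientation"],-1)).as_matrix()
    return s["position"],M,np.degrees(np.arctan2(M[1,2],M[0,2]))
def go(T):
    p,M,psi=tool();return (M.T@(np.array(T)-p)/.05).round(3),round(psi,2)
E
python3 - <<'E'
from h import *
print(tool()[0],go([.5498,.2279,.20]))
E
```

```text
[0.55102023 0.2093566  0.30007014] (array([ 2.001, -0.067,  0.365]), np.float64(104.18))
```

Call:
{"method": "send_rows", "body": {
  "commands": [
    [0,-0.07,0.37,0,1],
    [0.5,0,0,0,1],
    [0.6,0,0,0,1],
    [0.6,0,0,0,1],
    [0.5,0,0,0,1],
    [0.26,0,0,0,1],
    [0,0,0,0,1],
    [0,0,0,0,1]
  ]
}}

```text
time: 9.25
position: [0.5502, 0.2259, 0.1784]
orientation: [-0.435, 0.558, -0.434, -0.557]
wrist_force: [-0.3, 0.3, -0.3]
grip_width: 0.0555
```

```bash
python3 - <<'E'
from h import *
p,M,psi=tool();print(p,psi)
print(proj("scene",[p-[0,0,.003],[.5838,.2365,.1722]]),proj("wrist",[p-[0,0,.003],[.5838,.2365,.1722],[.6102,.243,.165]]))
u,v=proj("scene",[.568,.232,.172])[0]
tiles("pics/t3.png",[("scene",u,v),("wrist",280,230)],k=6,w=400,h=400,cols=2)
t=cv2.imread("pics/t3.png");w=get_image("wrist")["image"][110:310,180:380,::-1];t[:,400:]=cv2.resize(w,(400,400));cv2.imwrite("pics/t3.png",t)
E
```

```text
[0.55023942 0.22594308 0.17836336] 104.14943289583326
[[312.45226771 234.21971312]
 [305.50594393 246.59429424]] [[279.5954107  296.30211106]
 [283.62044638 349.53124604]
 [282.93572783 375.09707617]]
```

View pics/t3.png

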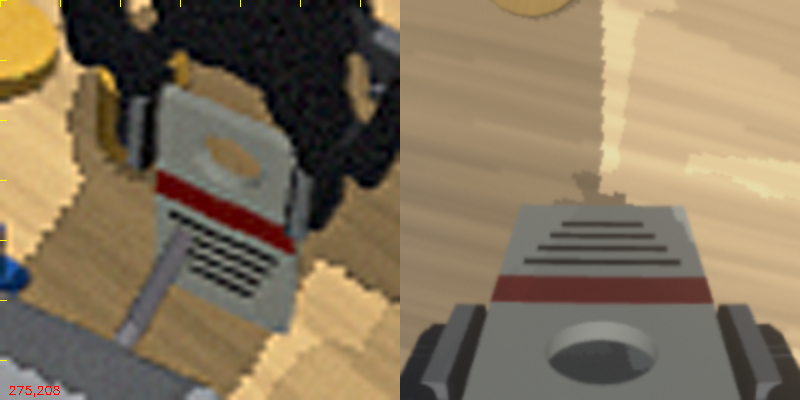

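The hole appears at tile (232,160), within 1 px of prediction; the peg end at tile (183,232) matches too. I'll insert along the peg's slope.

Call:
{"method": "send_rows", "body": {
  "commands": [
    [0.02,0,0.04,0,1],
    [0.01,-0.24,0,0,1],
    [0.01,-0.24,0,0,1],
    [0,-0.24,0,0,1],
    [0.05,-0.2,0,0,1],
    [0.05,-0.2,0,0,1],
    [0.05,-0.2,0,0,1],
    [0,0,0,0,1]
  ]
}}

```text
time: 10.3
position: [0.6137, 0.2439, 0.1672]
orientation: [0.435, -0.558, 0.435, 0.558]
wrist_force: [-0.2, -0.3, -0.4]
grip_width: 0.0557
```

```bash
python3 - <<'E'
from h import *
s=get_state();print(s["position"],s["wrist_force"])
u,v=proj("scene",[.6,.24,.165])[0]
tiles("pics/t4.png",[("scene",u,v),("top",190,158)],k=6,w=400,h=400,cols=2)
E
```

```text
[0.61366896 0.24392489 0.1671975 ] [-0.21900888 -0.30963886 -0.3554692 ]
```

View pics/t4.png

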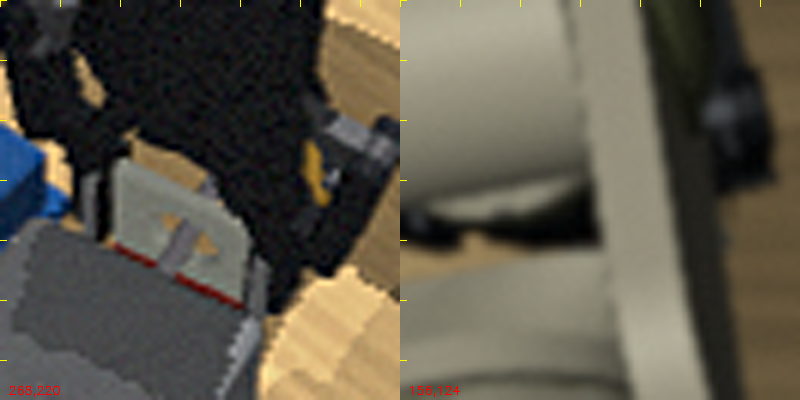

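The peg passes through the hole: it shows inside the hole at tile (180,245) and its tip beyond the plate at (207,185). Lowering and letting go.

Call:
{"method": "send_rows", "body": {
  "commands": [
    [0.08,0,0,0,1],
    [0.06,0,0,0,1],
    [0,0,0,0,1],
    [0,0,0,0,-0.5],
    [0,0,0,0,-0.8],
    [0,0,0,0,-1],
    [0,0,0,0,-1],
    [0,0,0,0,-1]
  ]
}}

```text
time: 11.25
position: [0.6132, 0.2438, 0.1608]
orientation: [0.435, -0.558, 0.435, 0.558]
wrist_force: [-0.8, 0.4, 0.2]
grip_width: 0.0854
```

Call:
{"method": "send_rows", "body": {
  "commands": [
    [0,0,0,0,-1],
    [-0.3,0,0,0,-1],
    [-0.6,0,0,0,-1],
    [-0.8,0,0,0,-1],
    [-0.8,0,0,0,-1],
    [-0.5,0,0,0,-1],
    [0,0,0,0,-1],
    [0,0,0,0,-1]
  ]
}}

```text
time: 12.05
position: [0.6132, 0.2438, 0.3104]
orientation: [0.435, -0.558, 0.435, 0.558]
wrist_force: [0.1, 0.6, -0.3]
grip_width: 0.0855
```

```bash
python3 - <<'E'
from h import *
u,v=proj("scene",[.6,.24,.15])[0]
tiles("pics/t5.png",[("scene",u,v)],k=6,w=400,h=400,cols=1)
w=get_image("wrist");cv2.imwrite("pics/w5.png",np.hstack([cv2.imread("pics/t5.png"),w["image"][20:420,80:480,::-1]]))
# shaft direction from top: ends
A=tri([("top",375/1.4286,230/1.4286)],z=.09)[0];B=tri([("top",535/1.4286,218/1.4286)],z=.09)[0];print("shaft yaw",A,B,np.degrees(np.arctan2(*(A-B)[1::-1])))
print(tool()[0],tool()[2],"gun pre",go([.4706,.3573,.30]))
E
```

```text
shaft yaw [0.6164 0.0901 0.09  ] [ 0.6376 -0.1746  0.09  ] 94.5790831193304
[0.61303114 0.24373124 0.30938995] 104.14091446924988 gun pre (array([0.193, 2.207, 2.898]), np.float64(104.14))
```

View pics/w5.png

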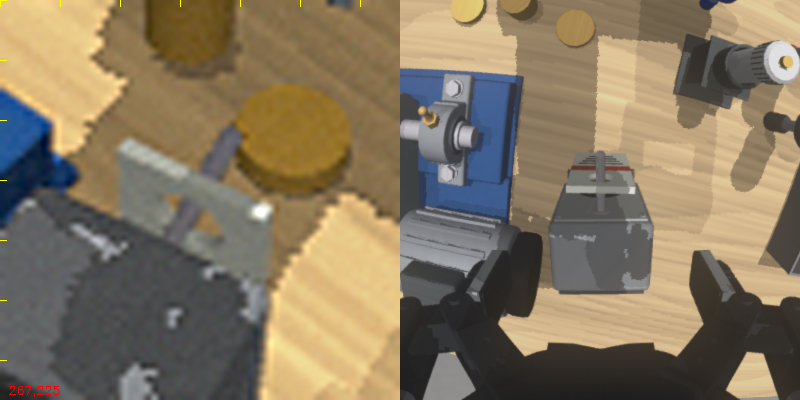

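The tag hangs on the isolator peg (plate at tile (195,205), peg through its hole), and the gripper is clear.

The moves can't tilt the tool, so the gun has to be tilted 30° inside the grip. I'll grip it with light force and lever the coupler against the fixed isolator's right side, so that it pivots about the jaw axis. Then I'll grip hard. First I turn and go over the gun.

Call:
{"method": "send_rows", "body": {
  "commands": [
    [-0.2,0,0,1,-1],
    [0,0,0,1,-1],
    [0,0,0,1,-1],
    [0,0,0,1,-1],
    [0,0,0,1,-1],
    [0,0,0,1,-1],
    [0,0,0,1,-1],
    [0,0,0,1,-1]
  ]
}}

```text
time: 13.05
position: [0.6131, 0.2438, 0.3199]
orientation: [0.643, -0.292, 0.644, 0.293]
wrist_force: [-0.0, -0.2, -0.1]
grip_width: 0.0857
```

Call:
{"method": "send_rows", "body": {
  "commands": [
    [0,0,0,1,-1],
    [0,0,0,1,-1],
    [0,0,0,1,-1],
    [0,0,0,1,-1],
    [0,0,0,1,-1],
    [0,0,0,0.1,-1],
    [0,0.7,-0.55,0,-1],
    [0,0.7,-0.55,0,-1]
  ]
}}

```text
time: 13.85
position: [0.5422, 0.2983, 0.3197]
orientation: [0.701, -0.087, 0.702, 0.087]
wrist_force: [-0.2, 0.5, 0.0]
grip_width: 0.0855
```

Call:
{"method": "send_rows", "body": {
  "commands": [
    [0,0.7,-0.55,0,-1],
    [0,0.7,-0.55,0,-1],
    [0,0,0,0,-1],
    [0,0,0,0,-1],
    [0,0,0,0,-1],
    [0,0,0,0,-1],
    [0,0,0,0,-1],
    [0,0,0,0,-1]
  ]
}}

```text
time: 14.65
position: [0.473, 0.3524, 0.3206]
orientation: [0.702, -0.086, 0.702, 0.086]
wrist_force: [0.8, -0.3, -0.6]
grip_width: 0.0852
```

```bash
python3 - <<'E'
from h import *
p,M,psi=tool();print(p,psi,get_state()["q"])
d=get_image("wrist");
ms=masks_of("gun","wrist");print([(round(m["p"],2),m["bbox"]) for m in ms])
print(proj("wrist",[[.4706,.3573,.195],[.4706,.3573,.165]]))
im=d["image"];hsv=cv2.cvtColor(im,cv2.COLOR_RGB2HSV)
u,v=proj("wrist",[.4706,.3573,.195])[0].astype(int)
w=(hsv[...,1]<30)&(hsv[...,2]>190);sub=np.zeros_like(w);sub[max(v-45,0):v+45,u-45:u+45]=1;w&=sub
ys,xs=np.nonzero(w);print("white",len(xs),xs.min(),xs.max(),ys.min(),ys.max(),xs.mean(),ys.mean())
cap=[[.4706+.018*np.cos(a),.3573+.018*np.sin(a),.195] for a in np.linspace(0,6.28,24)]
c=proj("wrist",cap);print("pred",c.min(0),c.max(0),c.mean(0))
print(go([.4706,.3573,.162]))
E
```

```text
[0.47297266 0.35243115 0.32059195] 14.033016318172225 [ 4.41915949e-01  4.26790587e-01  1.16399720e+00 -1.17959948e-05
  1.55107583e+00  1.96993836e-01]
[(0.95, [149.3, 161.9, 214.2, 224.9]), (0.93, [314.4, 27.7, 423.7, 111.7]), (0.65, [172.4, 10.0, 271.1, 100.8]), (0.62, [255.8, 163.7, 300.3, 222.7])]
[[279.8004145  205.98735247]
 [279.86379976 196.13885861]]
white 609 258 295 188 215 275.9376026272578 200.06568144499178
pred [257.10661216 183.8194522 ] [302.59195137 227.35668584] [280.70754169 206.00107071]
(array([ 3.175,  0.1  , -0.017]), np.float64(14.06))
```

Call:
{"method": "send_rows", "body": {
  "commands": [
    [0.4,0.12,-0.05,0,-1],
    [0.5,0,0,0,-1],
    [0.5,0,0,0,-1],
    [0.3,0,0,0,-1],
    [0,0,0,0,-1],
    [0,0,0,0,-1],
    [0,0,0,0,-1],
    [0,0,0,0,-1]
  ]
}}

```text
time: 15.6
position: [0.4689, 0.3582, 0.2368]
orientation: [0.702, -0.086, 0.701, 0.087]
wrist_force: [-0.4, 0.1, -0.3]
grip_width: 0.0856
```

```bash
python3 - <<'E'
from h import *
p,M,psi=tool();print(p,psi)
d=get_image("wrist")
im=d["image"];ms=masks_of("gun","wrist");print([(round(m["p"],2),np.round(m["bbox"])) for m in ms])
cap=[[.4682+.018*np.cos(a),.3578+.018*np.sin(a),.195] for a in np.linspace(0,6.28,24)]
c=proj("wrist",cap);print("pred",c.min(0),c.max(0))
cv2.polylines(im,[c.astype(np.int32)],True,(255,0,0),1)
cv2.imwrite("pics/w6.png",cv2.resize(im[100:400,130:430,::-1],(600,600)))
print(go([.4682,.3578,.162]))
E
```

```text
[0.46889676 0.35820245 0.23679359] 14.07595144478575
[(0.96, array([248., 192., 312., 284.])), (0.88, array([104.,   0., 270., 106.])), (0.66, array([325.,   0., 515., 136.])), (0.58, array([109., 182., 203., 277.]))]
pred [247.50188478 228.9007772 ] [312.62363893 287.18678853]
(array([ 1.485, -0.003, -0.013]), np.float64(14.07))
```

View pics/w6.png

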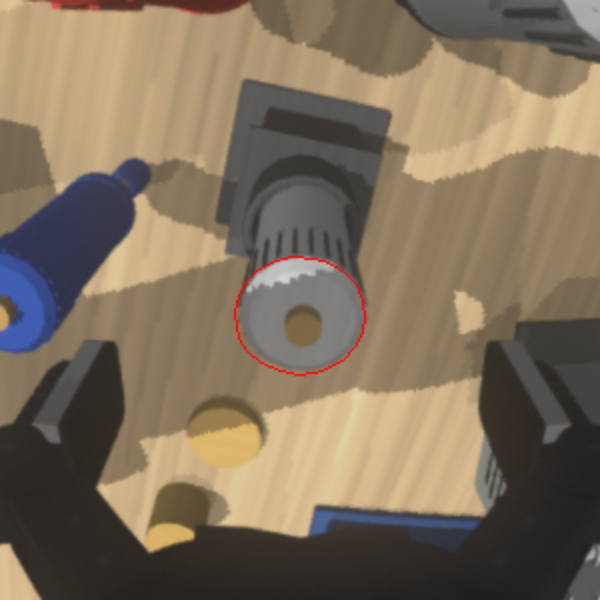

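The predicted cap circle matches the silver gun's cap at picture (302,315) to about 1 mm. Descending and gripping.

Call:
{"method": "send_rows", "body": {
  "commands": [
    [0.4,0,-0.01,0,-1],
    [0.4,0,0,0,-1],
    [0.4,0,0,0,-1],
    [0.18,0,0,0,-1],
    [0,0,0,0,1],
    [0,0,0,0,1],
    [0,0,0,0,1],
    [0,0,0,0,1]
  ],
  "squeeze": 60
}}

```text
time: 16.55
position: [0.4687, 0.3582, 0.1681]
orientation: [0.703, -0.086, 0.701, 0.087]
wrist_force: [0.9, 0.2, 2.8]
grip_width: 0.035
```

Call:
{"method": "send_rows", "body": {
  "commands": [
    [0,0,0,0,1],
    [0,0,0,0,1],
    [0,0,0,0,1],
    [0,0,0,0,1],
    [0,0,0,0,1],
    [-0.1,0,0,0,1],
    [-0.3,0,0,0,1],
    [-0.5,0,0,0,1]
  ]
}}

```text
time: 17.35
position: [0.4676, 0.3576, 0.2102]
orientation: [0.7, -0.087, 0.703, 0.086]
wrist_force: [0.4, 0.2, -4.1]
grip_width: 0.0351
```

Call:
{"method": "send_rows", "body": {
  "commands": [
    [-0.6,0,0,0,1],
    [-0.6,0,0,0,1],
    [-0.6,0,0,0,1],
    [-0.6,0,0,0,1],
    [-0.2,0,0,0,1],
    [0,0,0,0,1],
    [0,0,0,0,1],
    [0,0,0,0,1]
  ]
}}

```text
time: 18.15
position: [0.4678, 0.3578, 0.3398]
orientation: [0.701, -0.087, 0.703, 0.086]
wrist_force: [0.6, 0.3, -4.6]
grip_width: 0.0348
```

```bash
python3 - <<'E'
from h import *
s=get_state();p,M,psi=tool();print(p,psi,s["grip_width"],s["wrist_force"],s["wrist_torque"])
for n in("scene","top"):
    get_image(n);ms=masks_of("gun",n);print(n,[(round(m["p"],2),np.round(m["bbox"])) for m in ms])
    print(proj(n,[p+[0,0,.027],p-[0,0,.003+.153]]))
E
```

```text
[0.46783495 0.35777167 0.33975492] 14.070540591439967 0.03480586572080059 [ 0.55535608  0.26022032 -4.55223254] [-0.05169703  0.02613221 -0.00976366]
scene [(0.88, array([383., 218., 407., 257.])), (0.79, array([400., 254., 454., 345.])), (0.73, array([384., 182., 422., 248.])), (0.72, array([435., 224., 471., 267.]))]
[[408.45371676 177.80161949]
 [387.60536375 244.62113926]]
top [(0.92, array([101., 214., 140., 237.])), (0.78, array([140., 254., 168., 276.])), (0.71, array([ 58., 244., 124., 265.])), (0.53, array([ 95., 198., 116., 214.])), (0.3, array([131., 218., 138., 226.])), (0.26, array([276., 162., 280., 174.]))]
[[ 96.24618619 221.61197759]
 [133.34384411 223.36115889]]
```

Gun held (4.55 N, 35 mm wide). Moving it around the front to the right of the isolator.

Call:
{"method": "send_rows", "body": {
  "commands": [
    [0,-0.7,0.05,0,1],
    [0,-0.7,0.05,0,1],
    [0,-0.7,0.05,0,1],
    [0,-0.7,0.05,0,1],
    [0,-0.7,0.05,0,1],
    [0,-0.64,0,0,1],
    [0,-0.1,0.5,0,1],
    [0,-0.1,0.5,0,1]
  ]
}}

```text
time: 19.25
position: [0.5823, 0.1617, 0.3423]
orientation: [0.702, -0.086, 0.702, 0.086]
wrist_force: [-0.7, 0.7, -5.0]
grip_width: 0.0345
```

Call:
{"method": "send_rows", "body": {
  "commands": [
    [0.1,-0.07,0.5,0,1],
    [0.1,0,0.5,0,1],
    [0.08,0,0.5,0,1],
    [0,0,0.32,0,1],
    [0,0,0,0,1],
    [0,0,0,0,1],
    [0,0,0,0,1],
    [0,0,0,0,1]
  ]
}}

```text
time: 20.05
position: [0.6702, 0.1813, 0.3285]
orientation: [0.702, -0.087, 0.702, 0.087]
wrist_force: [-0.8, -0.3, -4.6]
grip_width: 0.0351
```

```bash
python3 - <<'E'
from h import *
s=get_state();p,M,psi=tool();print(p,psi,s["wrist_force"],s["q"].round(2))
tiles("pics/t7.png",[("scene",*proj("scene",p-[0,0,.14])[0])],k=6,w=400,h=400,cols=1)
w=get_image("wrist")["image"][20:420,80:480,::-1]
cv2.imwrite("pics/t7.png",np.hstack([cv2.imread("pics/t7.png"),w]))
E
```

```text
[0.67020235 0.18133529 0.32849386] 14.07398696532158 [-0.80742922 -0.27898999 -4.59204111] [ 0.1   0.71  0.69 -0.    1.74 -0.15]
```

View pics/t7.png

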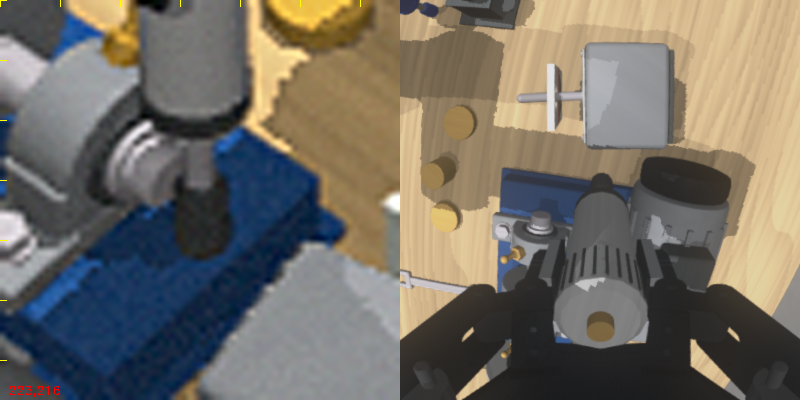

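The coupler (right tile (600,185)) is in line with the isolator's side and the tag hangs undisturbed. I'll approach contact with a light grip.

Call:
{"method": "send_rows", "body": {
  "commands": [
    [0,0.15,0,0,1],
    [0,0.15,0,0,1],
    [0,0.1,0,0,1],
    [0,0,0,0,1],
    [0,0.1,0,0,1],
    [0,0.1,0,0,1],
    [0,0,0,0,1],
    [0,0,0,0,1]
  ],
  "squeeze": 25
}}

```text
time: 21.0
position: [0.6635, 0.2102, 0.328]
orientation: [0.702, -0.087, 0.702, 0.086]
wrist_force: [1.3, -3.5, -2.9]
grip_width: 0.0346
```

```bash
python3 - <<'E'
from h import *
s=get_state();p,M,psi=tool();print(p,s["wrist_force"]@M,s["wrist_torque"]@M)
E
```

```text
[0.66352612 0.21016187 0.32796984] [ 2.93344343 -3.70218566  0.37254331] [ 0.03331035 -0.07136132 -1.1832158 ]
```

Call:
{"method": "send_rows", "body": {
  "commands": [
    [0.02,0.15,0,0,1],
    [0.02,0.15,0,0,1],
    [0.027,0.123,0,0,1],
    [0.027,0.123,0,0,1],
    [0.037,0.122,0,0,1],
    [0.037,0.122,0,0,1],
    [0,0,0,0,1],
    [0,0,0,0,1]
  ]
}}

```text
time: 21.8
position: [0.6536, 0.2492, 0.3191]
orientation: [0.702, -0.087, 0.702, 0.087]
wrist_force: [0.4, -1.1, -2.1]
grip_width: 0.0346
```

```bash
cat >> h.py <<'E'
def gunmasks():
    s=get_state();p,M,psi=tool();print(p.round(4),psi.round(2),"F",(s["wrist_force"]@M).round(1),"T",(s["wrist_torque"]@M).round(2),s["grip_width"].round(4))
    out={}
    for n in("scene","wrist","top"):
        d=get_image(n);g=proj(n,p)[0]
        best=None
        for m in masks_of("gun",n):
            ys,xs=np.nonzero(m["region"])
            dd=np.hypot(xs-g[0],ys-g[1]).min()
            if len(xs)>80 and dd<25 and (best is None or dd<best[0]): best=(dd,m)
        if best: out[n]=best[1]["region"];CAL[n]=(d["intrinsics"],d["rvec"],d["tvec"])
    return out,p,M
def silhouette(n,G,a):
    "filled mask of gun with grip point G and axis a (up)"
    pts=[]
    a=a/np.linalg.norm(a);e1=np.cross(a,[1,0,0]);e1/=np.linalg.norm(e1);e2=np.cross(a,e1)
    m=np.zeros((420,560),np.uint8)
    for z0,z1,r in((30,-85,18),(-85,-127,6),(-127,-153,10)):
        P=[G+a*z/1e3+r/1e3*(e1*np.cos(t)+e2*np.sin(t)) for z in(z0,z1) for t in np.linspace(0,6.28,24)]
        h=cv2.convexHull(proj(n,P).astype(np.float32));cv2.fillConvexPoly(m,np.round(h).astype(np.int32),1)
    return m>0
def axis(M,th,side=0):
    # up axis leaning th deg toward tool +y (side: lean toward tool z)
    t,s=np.radians([th,side]);return M@np.array([-np.cos(t)*np.cos(s),np.sin(t)*np.cos(s),np.sin(s)])
E
python3 - <<'E'
from h import *
o,p,M=gunmasks()
for n,m in o.items():
    ys,xs=np.nonzero(m);print(n,len(xs),xs.min(),xs.max(),ys.min(),ys.max())
    sc=[]
    for th in range(0,41,4):
        q=silhouette(n,p-[0,0,.003],axis(M,th));sc.append((th,round((m&q).sum()/(m|q).sum(),2)))
    print(sc)
E
```

```text
Traceback (most recent call last):
  File "h.py", line 37, in gunmasks
    s=get_state();p,M,psi=tool();print(p.round(4),psi.round(2),"F",(s["wrist_force"]@M).round(1),"T",(s["wrist_torque"]@M).round(2),s["grip_width"].round(4))
                                                                                                                                    ^^^^^^^^^^^^^^^^^^^^^
AttributeError: 'float' object has no attribute 'round'
```

```bash
sed -i 's/s\["grip_width"\].round(4)/round(s["grip_width"],4)/' h.py
cat > m.py <<'E'
from h import *
o,p,M=gunmasks()
for n,m in o.items():
    ys,xs=np.nonzero(m);print(n,len(xs),xs.min(),xs.max(),ys.min(),ys.max())
    sc=[]
    for th in range(0,45,4):
        q=silhouette(n,p-[0,0,.003],axis(M,th));sc.append((th,round(float((m&q).sum()/m.sum()),2),round(float((m&q).sum()/(m|q).sum()),2)))
    print(sc)
E
python3 m.py
```

```text
[0.6536 0.2492 0.3191] 14.11 F [ 2.1 -1.1  0.1] T [ 0.01 -0.11 -0.4 ] 0.0346
scene 584 260 300 207 262
[(0, 0.4, 0.14), (4, 0.47, 0.16), (8, 0.51, 0.19), (12, 0.6, 0.24), (16, 0.78, 0.33), (20, 0.97, 0.46), (24, 0.91, 0.42), (28, 0.72, 0.31), (32, 0.63, 0.25), (36, 0.54, 0.21), (40, 0.48, 0.18), (44, 0.42, 0.15)]
wrist 8395 231 328 248 365
[(0, 0.98, 0.65), (4, 0.99, 0.69), (8, 0.99, 0.75), (12, 1.0, 0.82), (16, 0.99, 0.88), (20, 0.95, 0.89), (24, 0.88, 0.81), (28, 0.84, 0.76), (32, 0.8, 0.69), (36, 0.74, 0.61), (40, 0.68, 0.53), (44, 0.69, 0.53)]
top 332 191 216 115 135
[(0, 0.0, 0.0), (4, 0.04, 0.01), (8, 0.19, 0.05), (12, 0.39, 0.11), (16, 0.6, 0.17), (20, 0.89, 0.25), (24, 0.96, 0.26), (28, 0.89, 0.23), (32, 0.82, 0.2), (36, 0.76, 0.17), (40, 0.74, 0.16), (44, 0.71, 0.15)]
```

The pivot in the grip works: the silhouette fit gives about 20–21°. Continuing to 30°.

Call:
{"method": "send_rows", "body": {
  "commands": [
    [0.048,0.119,0,0,1],
    [0.048,0.119,0,0,1],
    [0.057,0.115,0,0,1],
    [0.057,0.115,0,0,1],
    [0,0,0,0,1],
    [0,0,0,0,1],
    [0,0,0,0,1],
    [0,0,0,0,1]
  ]
}}

```text
time: 23.05
position: [0.6481, 0.2714, 0.3088]
orientation: [0.702, -0.086, 0.702, 0.087]
wrist_force: [0.7, -1.5, -1.3]
grip_width: 0.0348
```

```bash
sed -i 's/range(0,45,4)/range(22,41,2)/' m.py; python3 m.py
```

```text
[0.6481 0.2714 0.3088] 14.06 F [ 1.3 -1.6  0.3] T [ 0.04 -0.06 -0.54] 0.0348
scene 669 259 314 216 262
[(22, 0.55, 0.24), (24, 0.62, 0.28), (26, 0.7, 0.33), (28, 0.8, 0.39), (30, 0.88, 0.45), (32, 0.94, 0.49), (34, 0.92, 0.47), (36, 0.85, 0.41), (38, 0.77, 0.36), (40, 0.7, 0.32)]
wrist 7112 233 328 265 359
[(22, 1.0, 0.85), (24, 0.98, 0.85), (26, 0.95, 0.83), (28, 0.92, 0.77), (30, 0.89, 0.72), (32, 0.86, 0.68), (34, 0.82, 0.63), (36, 0.78, 0.59), (38, 0.75, 0.55), (40, 0.71, 0.51)]
top 518 176 216 116 136
[(22, 0.63, 0.24), (24, 0.71, 0.27), (26, 0.79, 0.3), (28, 0.87, 0.33), (30, 0.96, 0.38), (32, 0.98, 0.38), (34, 0.96, 0.36), (36, 0.94, 0.34), (38, 0.9, 0.32), (40, 0.87, 0.31)]
```

Scene and top views both fit about 31–32°. I'll clamp hard, lift off, turn to face the nipple and check in the clear.

Call:
{"method": "send_rows", "body": {
  "commands": [
    [0,0,0,0,1],
    [0,0,0,0,1],
    [-0.3,0,0,0,1],
    [-0.6,0,-0.2,0,1],
    [-0.4,0,-0.7,0,1],
    [0,0,-0.7,0,1],
    [0,0,0,-1,1],
    [0,0,0,-1,1]
  ],
  "squeeze": 110
}}

```text
time: 24.3
position: [0.5691, 0.2525, 0.3741]
orientation: [0.686, -0.171, 0.686, 0.172]
wrist_force: [0.2, 0.1, -4.6]
grip_width: 0.0338
```

Call:
{"method": "send_rows", "body": {
  "commands": [
    [0,0,0,-1,1],
    [0,0,0,-1,1],
    [0,0,0,-1,1],
    [0,0,0,-1,1],
    [0,0,0,-1,1],
    [0,0,0,-1,1],
    [0,0,0,-1,1],
    [0,0,0,-1,1]
  ]
}}

```text
time: 25.1
position: [0.5701, 0.2526, 0.3734]
orientation: [0.529, -0.469, 0.529, 0.47]
wrist_force: [-0.6, 0.3, -4.8]
grip_width: 0.0341
```

Call:
{"method": "send_rows", "body": {
  "commands": [
    [0,0,0,-1,1],
    [0,0,0,-0.7,1],
    [0,0.4,-0.8,0,1],
    [0,0.4,-0.8,0,1],
    [0,0.4,-0.8,0,1],
    [0,0.4,-0.8,0,1],
    [0,0,-0.7,0,1],
    [0,0,0,0,1]
  ]
}}

```text
time: 25.9
position: [0.5057, 0.0484, 0.3738]
orientation: [0.481, -0.518, 0.481, 0.518]
wrist_force: [-0.4, 0.4, -6.1]
grip_width: 0.0344
```

```bash
cat > m2.py <<'E'
from h import *
from scipy.optimize import minimize
o,p,M=gunmasks()
for n,m in o.items(): print(n,m.sum(),end=' ')
def cost(x,ns):
    c=0
    for n in ns:
        q=silhouette(n,p+M@np.array([.003,x[2]/1e3,0])-0*p,axis(M,x[0],x[1]));m=o[n];c+=1-(m&q).sum()/(m|q).sum()
    return c
for ns in (["scene"],["top"],["wrist"],[n for n in("scene","top") if n in o]):
    if all(n in o for n in ns):
        r=min((minimize(cost,[t,s,0],args=(ns,),method="Nelder-Mead",options=dict(initial_simplex=[[t,s,0],[t+4,s,0],[t,s+4,0],[t,s,3]])) for t in(27,33) for s in(0,)),key=lambda r:r.fun)
        print(ns,r.x.round(1),round(r.fun,3))
H=np.array([.591,.0555,.136]);n=np.array([-.4984,-.0401,.866])
print("pre",go(H+n*.175+[0,0,.003]))
E
python3 m2.py
```

```text
[0.5057 0.0484 0.3738] 94.28 F [6.1 0.4 0.4] T [-0.04 -0.06  0.15] 0.0344
scene 978 wrist 7155 ['scene'] [28.3 -0.  -1.6] 0.235
['wrist'] [ 37.6   7.7 -10.1] 0.024
['scene'] [28.3 -0.  -1.6] 0.235
pre (array([ 1.665,  0.051, -0.067]), np.float64(94.58))
```

Call:
{"method": "send_rows", "body": {
  "commands": [
    [0.3,0.05,-0.07,0,1],
    [0.4,0,0,0,1],
    [0.4,0,0,0,1],
    [0.35,0,0,0,1],
    [0.2,0,0,0,1],
    [0,0,0,0,1],
    [0,0,0,0,1],
    [0,0,0,0,1]
  ]
}}

```text
time: 27.15
position: [0.5042, 0.0477, 0.2924]
orientation: [-0.48, 0.52, -0.48, -0.519]
wrist_force: [-1.1, 0.1, -4.7]
grip_width: 0.0341
```

```bash
python3 m2.py; python3 - <<'E'
from h import *
p,M,psi=tool();G=p+M[:,0]*.003;H=np.array([.591,.0555,.136]);n=np.array([-.4984,-.0401,.866])
out=[]
for cam,c,hw in(("scene",proj("scene",H+n*.03)[0],33),("wrist",None,100),("top",proj("top",H+n*.03)[0],50)):
    d=get_image(cam);im=d["image"][:,:,::-1].copy();CAL[cam]=(d["intrinsics"],d["rvec"],d["tvec"])
    if c is None: c=proj(cam,H+n*.04)[0];print(c)
    k=400/(2*hw);u0,v0=np.clip((c-hw).astype(int),0,None)
    w=int(2*hw);t=cv2.resize(im[v0:v0+w,u0:u0+w],None,fx=k,fy=k,interpolation=cv2.INTER_CUBIC);hh=np.zeros((400,400,3),np.uint8);t=t[:400,:400];hh[:t.shape[0],:t.shape[1]]=t
    def dr(P,col):
        q=((proj(cam,P)-[u0,v0]+.5)*k).astype(int)
        for a in q: cv2.circle(hh,tuple(int(x) for x in a),2,col,-1)
    for th,col in((27,(255,0,255)),(30,(0,255,0)),(33,(0,255,255))):
        a=axis(M,th);dr([G-a*.153],col)
    dr([H,H-n*.013],(0,0,255)); 
    print(cam,u0,v0,k,[proj(cam,G-axis(M,th)*.153)[0].round(1) for th in(27,30,33)],proj(cam,H))
    out.append(hh)
cv2.imwrite("pics/t8.png",np.vstack([np.hstack(out[:2])]))
E
```

```text
[0.5042 0.0477 0.2924] 94.52 F [4.7 1.1 0.1] T [-0.    0.05  0.09] 0.0341
scene 811 wrist 7229 ['scene'] [25.5  2.2 -4.7] 0.265
['wrist'] [ 40.1   0.6 -11. ] 0.022
['scene'] [25.5  2.2 -4.7] 0.265
pre (array([0.018, 0.   , 0.017]), np.float64(94.51))
scene 216 171 6.0606060606060606 [array([250.2, 206.3]), array([248. , 206.8]), array([246. , 207.1])] [[245.54572139 215.41780801]]
[280.91270384 288.85748526]
wrist 180 188 2.0 [array([279.8, 280.2]), array([279.8, 288.9]), array([279.8, 297.6])] [[280.81771024 287.87987687]]
top 228 123 4.0 [array([278.6, 175.9]), array([278.4, 172.5]), array([278.2, 169.1])] [[277.45945197 168.89444686]]
```

View pics/t8.png

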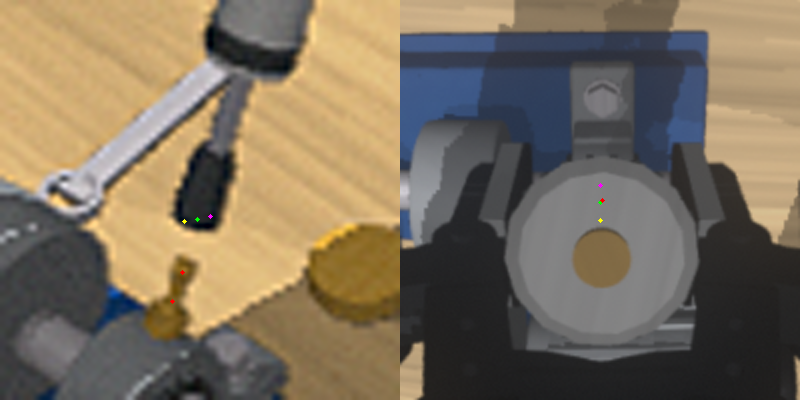

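The scene tile shows the coupler mouth at (198,222), on the 30° prediction. The gun's axis extended passes within about 0.3 px of the nipple head at (185,266), and its slope matches the nipple's. I'll refine the head position from the stored views.

```bash
python3 - <<'E'
from h import *
im=cv2.imread("pics/w5.png");c=im[88:132,405:450];h=cv2.cvtColor(c,cv2.COLOR_BGR2HSV)
g=(h[...,1]>110)&(h[...,2]>90)&(h[...,0]<30)
for r in range(44): print(r+88,''.join('#' if x else '.' for x in g[r]))
# wrist cam at w5
M=R.from_quat(np.roll([0.435,-0.558,0.435,0.558],-1)).as_matrix();P=np.array([.6131,.2438,.3099])
d=get_image("wrist");s=get_state();M0=R.from_quat(np.roll(s["orientation"],-1)).as_matrix()
Rw=R.from_rotvec(np.ravel(d["rvec"])).as_matrix();Cc=M0.T@(-Rw.T@np.ravel(d["tvec"])-s["position"]);A=Rw@M0
Rn=A@M.T;CAL["wrist"]=(d["intrinsics"],R.from_matrix(Rn).as_rotvec(),-Rn@(P+M@Cc))
off=np.array([80-400,20])
print("pred in w5",proj("wrist",[[.591,.0555,.136],[.5918,.0552,.135],[.5909,.0558,.1377]])-off,"pegend",proj("wrist",[.5838,.2365,.1722])-off)
t=cv2.imread("pics/t1.png")[300:600,400:600];t=cv2.resize(t,(40,60),interpolation=cv2.INTER_AREA);h=cv2.cvtColor(t,cv2.COLOR_BGR2HSV)
print(h[24:38,12:28,2]);print(h[24:38,12:28,1])
E
```

```text
88 .............................................
89 .............................................
90 .............................................
91 .............................................
92 .............................................
93 .............................................
94 .............................................
95 .............................................
96 .............................................
97 .............................................
98 .............................................
99 .............................................
100 .............................................
101 .............................................
102 .............................................
103 .............................................
104 .............................................
105 .............................................
106 .............................................
107 ................####.........................
108 ..............#######........................
109 ..............#######........................
110 ........
[... 2401 characters left out ...]
 132  72  13  17  20  19  15]
 [ 20  19  20   5  71 142 166 167 166 153 107  44   7  23  20  15]
 [ 21  20  18  12  83 143 164 164 166 153 116  55   5  19  20  24]
 [ 19  21  21  10  77 135 162 167 164 153 117  62   9  17  21  45]
 [ 21  22  24   5  61 124 155 161 161 151 108  45  10  15  21  61]
 [ 17  17  25  13  36 100 142 155 155 146  96  21  15  18  25  84]
 [ 21  15  19  19   6  58 121 146 150 141  86   3  21  20  35 105]
 [ 37  19  18  18  20  14  90 132 137 120  64   6  21  21  39 110]
 [ 50  17  17  20  25  15  28  72  84  62  13  16  16  16  38 105]
 [ 48  18  15  18  18  22  18  11  10  13  19  19  17  20  38 104]
 [ 55  18  18  20  20  22  22  24  24  20  21  22  19  20  34  90]]
```

```bash
python3 - <<'E'
from h import *
# head in scene: gold blob in fresh scene image
im=get_image("scene")["image"];h=cv2.cvtColor(im,cv2.COLOR_RGB2HSV)[206:234,234:258]
print(h[...,1]);print(h[...,2][:14])
M=R.from_quat(np.roll([0.435,-0.558,0.435,0.558],-1)).as_matrix();P=np.array([.6131,.2438,.3099])
d=get_image("wrist");s=get_state();M0=R.from_quat(np.roll(s["orientation"],-1)).as_matrix()
Rw=R.from_rotvec(np.ravel(d["rvec"])).as_matrix();Cc=M0.T@(-Rw.T@np.ravel(d["tvec"])-s["position"]);A=Rw@M0
Rn=A@M.T;CAL["wrist"]=(d["intrinsics"],R.from_matrix(Rn).as_rotvec(),-Rn@(P+M@Cc))
T=("top",277.8,169.8);S=("scene",246.3,214.9);W=("wrist",421.9-320,110.3+20)
for o in([T,S],[T,W],[S,W],[T,S,W]): print(tri(o))
print(tri([T,S,W],z=.135))
E
```

```text
[[112 114 112 110 108 109 106 109 112 116  92 135  55  25  16  38  35 132
  115 114 112 113 111 110]
 [109 107 110 115 107 109 110 111 108 112 113  16 141 100  55  25  98  20
   99 113 118 115 109 111]
 [115 113 111 111 107 115 105 108 107 108 109 118  95  53 202 123 255 109
  112 112 114 113 111 114]
 [113 112 110 110 109 114 115 111 109 113 112 109 108 118 111 107  97 110
  114 113 111 114 110 105]
 [110 113 113 110 107 109 113 114 112 108 111 109 113 109 113 117 108 110
  111 115 115 109 115 111]
 [108 113 116 115 110 109 110 109 110 110 111 113 109 113 108 114 112 106
  111 112 112 114 113 114]
 [115 113 107 111 114 113 113 107 112 118 108 106 102 110 108 106 110 112
  114 104 112 106 111 110]
 [117 115 109 114 106 113 114 113 108 107 107 130 150 112 116 112 109 109
  109 111 103 111 110 115]
 [110 110 111 108 112 113 115 110 105 108 122 221 175 165 118 108 109 111
  112 106 111 113 111 113]
 [109 120 114 116 112 112 108 109 113 115 135 196 197 163 124 111 110 114
  109 113 108 113 110 113]
 [112 117 113 112 109 112 110 113 110 113 130 202 197 149 119 108 112 108
  113 109 112 10
[... 2804 characters left out ...]
 219 221
  222 222 224 228 225 226]
 [159 227 214 208 211 215 216 222 230 221 118 104  96 161 235 222 221 221
  224 224 223 226 224 228]
 [126 160 235 219 211 206 213 222 227 228 124 117 139 239 228 224 219 218
  213 222 223 223 225 228]
 [166 149  89 190 229 215 214 223 227 190 117 115 136 230 223 221 222 221
  216 216 219 223 224 228]]
(array([0.5887, 0.055 , 0.1358]), array([-0.1,  0.1, -0.2, -0. ]))
(array([0.5888, 0.0547, 0.1346]), array([ 0. ,  0.2, -0. ,  0.1]))
(array([0.5885, 0.0554, 0.1359]), array([ 0.,  0., -0.,  0.]))
(array([0.5886, 0.0551, 0.1354]), array([-0.2,  0.2, -0.1,  0.1, -0.1,  0. ]))
(array([0.5887, 0.055 , 0.1352]), array([-0.1,  0.2, -0.2,  0.1, -0. ,  0. ,  0.1]))
```

Three views now agree on the head at (0.5887, 0.0550, 0.1354) to about 0.2 px. I'll correct the standoff pose and advance along the nipple's axis.

```bash
python3 - <<'E'
from h import *
H=np.array([.5887,.055,.1354]);n=np.array([-.4984,-.0401,.866]);p,M,psi=tool()
print(p,psi,go(H+n*.175+[0,0,.003]),"adv per 10mm",M.T@-n*.2)
a=axis(M,30);G=p+M[:,0]*.003
print(proj("scene",[G-a*.153,G-a*.175,H,G-a*.085]))
E
```

```text
[0.50384393 0.04766175 0.29140938] 94.5164695791561 (array([0.029, 0.047, 0.01 ]), np.float64(94.52)) adv per 10mm [ 1.73202513e-01 -9.99976528e-02  1.47371108e-04]
[[248.05340798 206.80311607]
 [245.23386926 214.97824071]
 [246.13835709 214.98173604]
 [257.06477589 180.67506351]]
```

Call:
{"method": "send_rows", "body": {
  "commands": [
    [0.029,0.047,0.01,0,1],
    [0,0,0,0,1],
    [0.095,-0.055,0,0,1],
    [0.095,-0.055,0,0,1],
    [0.095,-0.055,0,0,1],
    [0.095,-0.055,0,0,1],
    [0,0,0,0,1],
    [0,0,0,0,1]
  ]
}}

```text
time: 28.95
position: [0.5125, 0.0488, 0.2708]
orientation: [0.48, -0.519, 0.48, 0.519]
wrist_force: [-0.2, -0.1, -4.4]
grip_width: 0.0341
```

```bash
cat > f.py <<'E'
from h import *
H=np.array([.5887,.055,.1354]);n=np.array([-.4984,-.0401,.866]);s=get_state();p,M,psi=tool()
r=p-[0,0,.003]-H;F=s["wrist_force"]-np.array([0,0,-4.6])
print("along %.1f mm"%(r@n*1e3),"lat tool",((M.T@(r-n*(r@n)))*1e3).round(1),"Fax %.1f"%(F@n),"F tool",(M.T@F).round(1),"T",(M.T@s["wrist_torque"]).round(2),s["time"])
E
python3 f.py
```

```text
along 152.9 mm lat tool [ 0.  0. -0.] Fax 0.3 F tool [-0.2  0.2 -0. ] T [0.01 0.08 0.08] 28.95
```

Call:
{"method": "send_rows", "body": {
  "commands": [
    [0.035,-0.02,0,0,1],
    [0.035,-0.02,0,0,1],
    [0,0,0,0,1],
    [0,0,0,0,1],
    [0,0,0,0,1],
    [0,0,0,0,1],
    [0,0,0,0,1],
    [0,0,0,0,1]
  ]
}}

```text
time: 29.75
position: [0.5144, 0.049, 0.2676]
orientation: [-0.48, 0.519, -0.48, -0.519]
wrist_force: [-4.0, 0.1, -0.3]
grip_width: 0.0343
```

```bash
python3 f.py
```

```text
along 149.1 mm lat tool [-0. -0. -0.] Fax 5.7 F tool [-4.3  3.9  0.4] T [-0.05 -0.15  0.78] 29.75
```

Contact is nearly all axial (5.7 N, about 1.2 N sideways) where the jaws should meet the head. Pushing on.

Call:
{"method": "send_rows", "body": {
  "commands": [
    [0.035,-0.02,0,0,1],
    [0.035,-0.02,0,0,1],
    [0.035,-0.02,0,0,1],
    [0,0,0,0,1],
    [0,0,0,0,1],
    [0,0,0,0,1],
    [0,0,0,0,1],
    [0,0,0,0,1]
  ]
}}

```text
time: 30.55
position: [0.5174, 0.0492, 0.2619]
orientation: [0.48, -0.519, 0.48, 0.519]
wrist_force: [3.2, 1.3, -12.9]
grip_width: 0.034
```

```bash
python3 f.py
```

```text
along 142.8 mm lat tool [ 0.1  0.1 -0.1] Fax -8.8 F tool [ 8.3 -3.3  1. ] T [-0.02  0.02 -0.28] 30.55
```

The force reversed to −8.8 N, pulling towards the nipple: the coupler has snapped on. Pushing the stroke home.

Call:
{"method": "send_rows", "body": {
  "commands": [
    [0.052,-0.03,0,0,1],
    [0.052,-0.03,0,0,1],
    [0.052,-0.03,0,0,1],
    [0.052,-0.03,0,0,1],
    [0.035,-0.02,0,0,1],
    [0,0,0,0,1],
    [0,0,0,0,1],
    [0,0,0,0,1]
  ]
}}

```text
time: 31.35
position: [0.524, 0.0498, 0.2515]
orientation: [-0.48, 0.52, -0.48, -0.519]
wrist_force: [-8.2, -0.4, 6.2]
grip_width: 0.0343
```

```bash
python3 f.py
```

```text
along 130.4 mm lat tool [-0.2 -0.3 -0. ] Fax 13.5 F tool [-10.8   8.3   0.2] T [-0.02 -0.09  1.6 ] 31.35
```

Call:
{"method": "send_rows", "body": {
  "commands": [
    [0.035,-0.02,0,0,1],
    [0.035,-0.02,0,0,1],
    [0.035,-0.02,0,0,1],
    [0,0,0,0,1],
    [0,0,0,0,1],
    [0,0,0,0,1],
    [0,0,0,0,1],
    [0,0,0,0,1]
  ]
}}

```text
time: 32.15
position: [0.5267, 0.0499, 0.2471]
orientation: [-0.48, 0.52, -0.48, -0.519]
wrist_force: [-12.9, 0.2, 13.8]
grip_width: 0.0342
```

```bash
python3 f.py
```

```text
along 125.2 mm lat tool [-0.3 -0.4 -0.1] Fax 22.3 F tool [-18.4  12.9   1.2] T [-0.02 -0.1   2.44] 32.15
```

Call:
{"method": "send_rows", "body": {
  "commands": [
    [0.017,-0.01,0,0,1],
    [0,0,0,0,1],
    [0,0,0,0,1],
    [0,0,0,0,1],
    [0,0,0,0,1],
    [0,0,0,0,1],
    [0,0,0,0,1],
    [0,0,0,0,1]
  ]
}}

```text
time: 32.95
position: [0.527, 0.05, 0.247]
orientation: [-0.48, 0.52, -0.48, -0.519]
wrist_force: [-17.2, -0.2, 19.8]
grip_width: 0.0337
```

```bash
python3 f.py;  python3 - <<'E'
from h import *
tiles("pics/t9.png",[("scene",*proj("scene",[.57,.055,.17])[0]),("scene",*proj("scene",[.6,.24,.15])[0])],k=6,w=400,h=400,cols=2)
E
```

```text
along 125.0 mm lat tool [-0.4 -0.6 -0.1] Fax 29.7 F tool [-24.4  17.2   1.2] T [-0.08 -0.13  3.05] 32.95
```

View pics/t9.png

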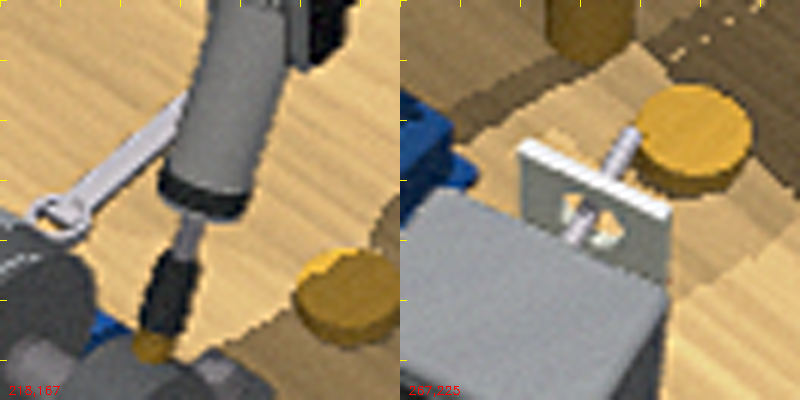

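The coupler is on the nipple (tile (165,295)) in line with the barrel, and the tag hangs on the isolator peg. A 1 mm push moved the tool only 0.2 mm while the force rose from 22 N to 30 N, so it is against the hard stop. Handing in.

```bash
python3 f.py; python3 -c "
from rig import *
print(finish_job())"
```

```text
along 125.0 mm lat tool [-0.4 -0.6 -0.1] Fax 30.3 F tool [-24.9  17.5  -0. ] T [-0.01 -0.14  3.02] 33.05
the job is handed in; nothing more can be done
None
```

I hung the do-not-start tag on the isolator peg and let go of it. The grease gun is snapped onto the nipple farther from the disc, and I handed the job in at 33 s while still holding it and pushing.

- **Tilting the gun:** the moves can't tilt the tool, so I gripped the gun lightly and levered its coupler against the fixed isolator box. That pivoted it to about 30° in the fingers, and then I clamped it at 110 N.
- **Snap-on:** the jaws met the head at 5.7 N, almost all along the nipple's axis. The force then reversed to −8.8 N, so the coupler had snapped on.
- **Stroke home:** the last 1 mm push moved the tool only 0.2 mm and raised the force from 22 to 30 N, more than the 18 N spring, so it is against the hard stop. The grip point is 125 mm from the nipple head, against 126 mm expected.
- **Last picture:** the tag hangs with the peg through its hole, and the coupler sits on the nipple in line with the barrel. The spanner and the brass sample in view look undisturbed; I did not recheck the other samples at the end.

**Checks that disagreed:**
- The automatic outline fits of the gun's tilt ranged from 25° to 40° because the gripper hid part of it. I relied on the picture overlay and the straight contact force instead.
- My first estimate of the nipple head was about 2.4 mm off in x. I corrected it from three views before pushing on.

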